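# Pop open the pastel box's touch-latch hatch

## Robot

A 7-joint arm with a two-finger parallel gripper is mounted at the origin on the work surface. World frame = base frame: x ahead of the robot, y to its left, z up, the work surface at z = 0. Lengths are in m, angles in rad, forces in N, time in s.
With the tool pointing down it reaches from about 0.425 to 0.925 m from the base axis. Payload 6.8 kg.
Tool frame: the origin (TCP) lies at the very end of the fingers, on their centre line; the grasp point (between the pads) lies 19 mm behind it; y points along the fingers, z is the direction in which the jaws open and shut, and the axes are right-handed (so a half turn about y gives the same grasp; the last joint's range is limited). The gripper opens to 85 mm and grips with 20 to 120 N. Pads are 22 mm wide; open, the fingers measure 114 mm over their backs; the gripper's body (76 mm by 85 mm) begins 54 mm behind the grasp point. The pads swing forward as they close: fully open they stand 13 mm farther back than shut.
Start: joints at [-0.108, 0.477, 0.022, 1.555, -0.011, 1.109, -0.083], TCP at [0.675, 0, 0.231] pointing down, gripper open.
Joint ranges: [-2.96, 2.96], [-0.34, 2.1], [-1.41, 1.46], [0.24, 2.44], [-1.37, 4.51], [0.17, 1.92], [-2.96, 2.96]. Speed limits (rad/s): [2.39, 2.39, 3.14, 3.14, 3.14, 3.14, 3.14].

## Interface

Orientations are given as a unit quaternion [w, x, y, z].
In Python, from station import * gives the robot as it stands.
- The arm moves only by the shell command python3 -m inch 'ROWS' [OPENING] [FORCE]. ROWS is text: rows parted by semicolons, each of 4 numbers parted by spaces: the shift along the tool's x, y, z in mm, then the turn about the tool's y in rad. A call has 1 to 12 rows; each row is the pose to reach, as a shift and turn from the pose commanded when the call began, along the tool's axes at that moment; what a row does not reach only later rows make up. A row lasts 1/12 s, in which the tool goes at most 41.7 mm and 7.16 degrees, less where a joint would pass 70% of its speed; a pose out of reach is approached as far as the arm can. A call with a gripper value outside its range is refused whole. OPENING is the opening, from -1 (shut) to 1 (fully open), set as the call begins (- or left out, the last holds). The fingers move at their own pace and stop on an object; FORCE is the grip in N (left out, the last holds). Time passes only in rows, so rows that repeat a pose let the fingers close. It gives the time, the measured TCP pose, the force and the opening at its end, in the units of the state.
- state(): the state, without advancing time (a new reading comes with each control period).
- get_image(name): name is "scene" or "side" or "wrist"; returns the picture (400x640x3 uint8, red, green, blue); there is no depth.
- get_calibration(name): a dict with "vfov" (degrees; the focal length in pixels is half the picture's height over the tangent of half this angle, whatever the lens; pixels are square), "cx", "cy" (the principal point, pixels), "k1" (the pictures are not rectified: a ray, as slopes to the right and down, at radius r is drawn at 1 + k1 r^2 times it, then the intrinsics apply), "rvec" (rotation vector, rad) and "tvec" (3), from world to camera coordinates, as OpenCV has them; the wrist camera has in their place "mount" (4x4, takes a point from camera to tool coordinates, whose origin is the TCP and whose axes are the tool frame's). Camera axes: x right, y down, z forward; pixel columns grow to the right and rows downward; lengths in m; the calibration is good to about 2 mm. A picture is of the moment at which its call begins: read the wrist's pose just before it. get_calibration takes no time and is no camera call.
- finish_job(): hands the job in, once; it reports no verdict.
The state is a dict: "clock": time; "joint_positions": joint angles; "dq": joint speeds; "tau": joint torques, N m; "position": TCP position; "tool_rot": TCP orientation; "wrist_force": force on the tool from outside, world axes, zero at the start; "torque": the same for the moment, N m; "gripper_width": finger opening in m.
Only numpy, scipy, OpenCV 4.12 (cv2) and the standard library are available. Lean on these libraries where they do the work, as an engineer would, in place of code of your own. Each camera call takes 0.05 s, during which the arm holds its last target. There are 200 camera calls.

## Task

Of the two push-to-open pastel boxes on the drawing table, open the wider one: press its hatch in once with the fingertips, near the free edge (the one towards the robot), until the latch lets go, draw the fingers up and away so that the hatch pops up by itself, and watch for a good second that it stays fully open. Do not push the popped hatch shut again; leave the narrower box's hatch shut, and do not shift or pick up the boxes or the other things on the table.

Things in the scene. Friction and masses are not known exactly. Their poses are not given: they have to be found in the camera images.
- wide_box: the wider plywood pastel box, loose, about 0.9 kg: 130 mm deep (x), 140 mm wide (y), 60 mm high. Origin under its centre, z up, +x to the hinge side (roughly away from the robot). Its hatch fills the top, flush inside 12 mm walls: brown wooden panel 112 mm (y) by 100 mm, 6 mm thick, hinge line at x = +50, z = 57 mm, free edge at x = -50 mm
- narrow_box: the narrower plywood pastel box, loose, about 0.9 kg: 130 mm deep (x), 88 mm wide (y), 60 mm high. Origin under its centre, z up, +x to the hinge side (roughly away from the robot). Its hatch fills the top, flush inside 12 mm walls: brown wooden panel 60 mm (y) by 100 mm, 6 mm thick, hinge line at x = +50, z = 57 mm, free edge at x = -50 mm
- wide_hatch (a joint): the wider box's hatch angle, rad: 0 shut and flush, negative pressed in (stop at -0.07, 7 mm at the free edge), positive open (stop at 1.1). Pressed past -0.04 near the free edge (2 to 3 N) the latch lets go; as the finger withdraws a damped spring (1 to 2 N at the edge) swings it up in about 2 s and holds it, free edge 145 mm above the table. It may ride up against a finger that moves up
- narrow_hatch (a joint): the narrower box's hatch angle, rad: 0 shut and flush, negative pressed in (stop at -0.07, 7 mm at the free edge), positive open (stop at 1.1). The same mechanism; it is to stay shut and unpressed
- wide_pin (a joint): sideways place of the small steel striker pin under the wider hatch, m: 0 latched, 0.011 let go, 0.02 once the hatch has risen past about 0.25 rad (it then stays there). Moved by its own spring; nothing to do with it
- wide_press (a point): middle of the wider box's hatch on its upper face, 15 mm in from the free edge, the place to press; 60 mm above the table while shut; moves with the hatch; its z points out of the upper face, its x to the hinge
- narrow_press (a point): middle of the narrower box's hatch on its upper face, 15 mm in from the free edge, the place to press; 60 mm above the table while shut; moves with the hatch; its z points out of the upper face, its x to the hinge
- brush_mug: white mug of paint brushes, 80 mm across, 95 mm high, brushes to about 220 mm; loose; origin under its centre
- ink_bottle: small jar of ink, 52 mm across, 75 mm high; loose; origin under its centre
- eraser: white eraser 22 x 55 x 14 mm, loose on the table; origin under its centre
- palette: sketchbook 150 x 200 x 28 mm with a white six-well palette on it, together 42 mm high; loose; origin under its centre

How it is judged:
On the way, in this order (a step that is already met when the one before it is completed fails the run):
1. the wider box's hatch is pressed in by the fingers (value of joint wide_hatch below -0.025 rad and contact force between the fingers and wide_hatch above 0.5 N).
2. the hatch stands fully open, untouched, for a second (value of joint wide_hatch above 0.95 rad and contact force between each of the fingers, the arm and wide_hatch below 0.1 N), for 1 s.
At the end, for the whole second after the job is handed in: the wider box's hatch stands open by more than 0.95 rad (54 degrees) and at rest; the narrower box's hatch is flush (within 0.03 rad); both boxes are within 25 mm and the mug, jar, eraser and palette within 20 mm of where they began (value of joint wide_hatch above 0.95 rad and velocity of joint wide_hatch between -0.1 and 0.1 rad/s and value of joint narrow_hatch between -0.02 and 0.03 rad and distance of each of wide_box, narrow_box from where it was at the start of the episode below 0.025 m and distance of each of brush_mug, ink_bottle, eraser, palette from where it was at the start of the episode below 0.02 m); the robot touches nothing.
It fails at once if the narrow box's hatch is pressed in or popped (value of joint narrow_hatch below -0.03 rad or value of joint narrow_hatch above 0.1 rad).
It fails at once if the popped hatch is pushed shut again (value of joint wide_pin above 0.016 m and value of joint wide_hatch below 0.12 rad).
It fails at once if a box is shifted by more than 25 mm, lifted or tipped (distance of any of wide_box, narrow_box from where it was at the start of the episode above 0.025 m or height (world z) of any of wide_box, narrow_box above 0.01 m or angle between any of wide_box, narrow_box's own z axis and vertical above 0.1 rad).
It fails at once if a bystander is moved by more than 20 mm (distance of any of brush_mug, ink_bottle, eraser, palette from where it was at the start of the episode above 0.02 m).
It also fails if it takes over 32 s, if anything falls off the work surface, if the arm or the gripper's body presses on something with over 40 N, if the wrist force passes 120 N, or if a joint passes its speed limit or range.

## Working session

There is one attempt and no reset: what is moved stays moved. The work goes in short steps, Python scripts to look and compute and a shell command to move; the robot and the scene stay as the last step left them, time stands still between calls to the robot, and variables do not carry over. Pictures are saved under pics/ and viewed, about 8 in all and at most 12, crops included, and the job is handed in when it is done.

```bash
mkdir -p pics; python3 - <<'E'
from station import *
import cv2
s=state();print(s)
for n in("scene","side"):
    im=get_image(n);cv2.imwrite(f"pics/{n}0.png",im[:,:,::-1]);print(n,get_calibration(n))
print(get_calibration("wrist"))
cv2.imwrite("pics/wrist0.png",get_image("wrist")[:,:,::-1])
E
```

```text
{'clock': 0.0, 'joint_positions': array([-0.10811026,  0.47780519,  0.02234153,  1.55645762, -0.01150124,
        1.10930039, -0.0831039 ]), 'dq': array([ 0.0008501 , -0.00200362,  0.00154424,  0.00135743,  0.00099345,
        0.00159244, -0.00019949]), 'tau': array([-5.45967814e-04, -5.96443820e+01,  1.60769675e+00, -2.81194621e+01,
        1.24063640e-02,  9.39900521e-03,  2.20753498e-05]), 'position': array([ 6.74403359e-01, -9.20667506e-06,  2.30319739e-01]), 'tool_rot': array([-0.49951264,  0.50049981, -0.50041838,  0.49956831]), 'wrist_force': array([-0.58230536, -0.79609864,  0.28229871]), 'torque': array([-0.00463238,  0.04281018,  0.04994271]), 'gripper_width': 0.08544085723543858}
scene {'vfov': 57.34613064179327, 'cx': 320.1866653200136, 'cy': 208.6922092428187, 'k1': 0.02610177862102636, 'rvec': array([ 1.47259186,  2.22353193, -0.7546107 ]), 'tvec': array([ 0.19663453, -0.42177857,  1.60206435])}
side {'vfov': 49.93693424721848, 'cx': 317.98077375451675, 'cy': 193.55687208286182, 'k1': -0.07240867561313875, 'rvec': array([ 2.04451344, -0.43813964,  0.24109945]), 'tvec': array([-0.54060791,  0.20607821,  1.19688767])}
{'vfov': 58.88182850824644, 'cx': 319.04408511223227, 'cy': 200.85192671293999, 'k1': -0.005720027027241981, 'mount': array([[ 8.63133822e-04,  9.50391581e-01,  3.11054813e-01,
        -8.05484919e-02],
       [ 1.99089555e-04, -3.11055086e-01,  9.50391863e-01,
        -1.41885725e-01],
       [ 9.99999608e-01, -7.58387597e-04, -4.57695203e-04,
         1.15927603e-03],
       [ 0.00000000e+00,  0.00000000e+00,  0.00000000e+00,
         1.00000000e+00]])}
```

View pics/scene0.png

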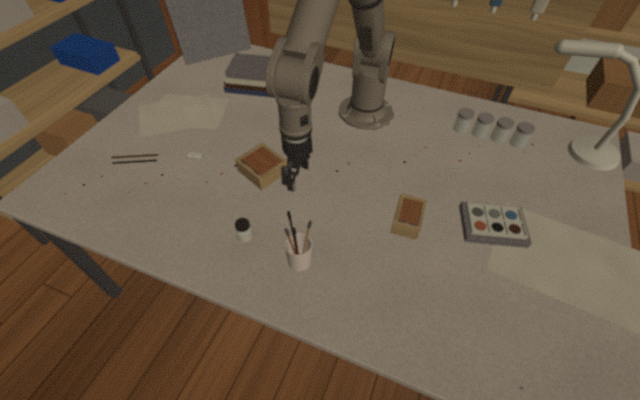

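View pics/wrist0.png

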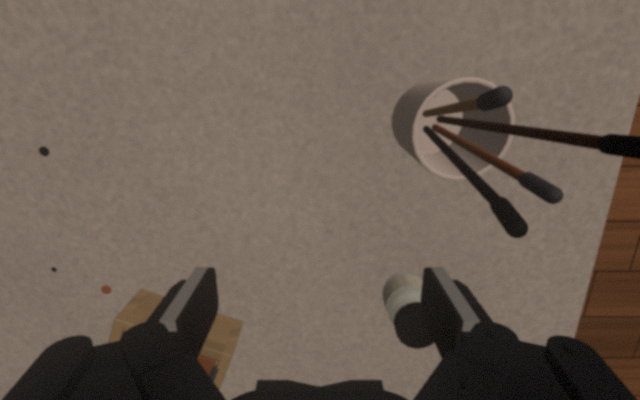

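The scene view shows one box at about (262,165), the other at (410,215), with the jar at (243,230) and the mug at (299,252). The wrist view shows one box corner at the lower left. I'll enlarge the boxes.

```bash
cat > h.py <<'E'
import numpy as np,cv2
from station import *
from scipy.spatial.transform import Rotation as R
def K(c):
    f=200/np.tan(np.radians(c["vfov"]/2)); return np.array([[f,0,c["cx"]],[0,f,c["cy"]],[0,0,1]]),np.array([c["k1"],0,0,0,0])
def extr(n,s=None):
    c=get_calibration(n)
    if n!="wrist": return R.from_rotvec(c["rvec"]).as_matrix(),np.array(c["tvec"]),c
    T=np.eye(4);T[:3,:3]=R.from_quat(s["tool_rot"],scalar_first=True).as_matrix();T[:3,3]=s["position"]
    M=np.linalg.inv(T@c["mount"]);return M[:3,:3],M[:3,3],c
def proj(n,P,s=None):
    r,t,c=extr(n,s);k,d=K(c);return cv2.projectPoints(np.float64(P).reshape(-1,1,3),cv2.Rodrigues(r)[0],t,k,d)[0].reshape(-1,2)
def back(n,uv,z,s=None):
    r,t,c=extr(n,s);k,d=K(c);q=cv2.undistortPoints(np.float64(uv).reshape(-1,1,2),k,d).reshape(-1,2)
    D=np.c_[q,np.ones(len(q))]@r;o=-r.T@t;return o+D*((z-o[2])/D[:,2])[:,None]
E
python3 - <<'E'
from h import *
a=cv2.imread("pics/scene0.png")
c=[cv2.resize(a[y:y+60,x:x+80],None,fx=8,fy=8,interpolation=2) for x,y in((225,135),(375,185))]
c=[cv2.resize(i,(400,300)) if 0 else i for i in c]
cv2.imwrite("pics/c0.png",cv2.convertScaleAbs(c[0],alpha=1.6));
b=cv2.imread("pics/side0.png");cv2.imwrite("pics/side0b.png",cv2.convertScaleAbs(b,alpha=1.5))
print(back("scene",[(262,160),(410,212),(243,238),(299,265),(195,156),(497,225)],.03).round(3))
E
```

```text
[[ 0.465 -0.255  0.03 ]
 [ 0.486  0.317  0.03 ]
 [ 0.797 -0.144  0.03 ]
 [ 0.815  0.059  0.03 ]
 [ 0.546 -0.495  0.03 ]
 [ 0.427  0.591  0.03 ]]
```

View pics/c0.png

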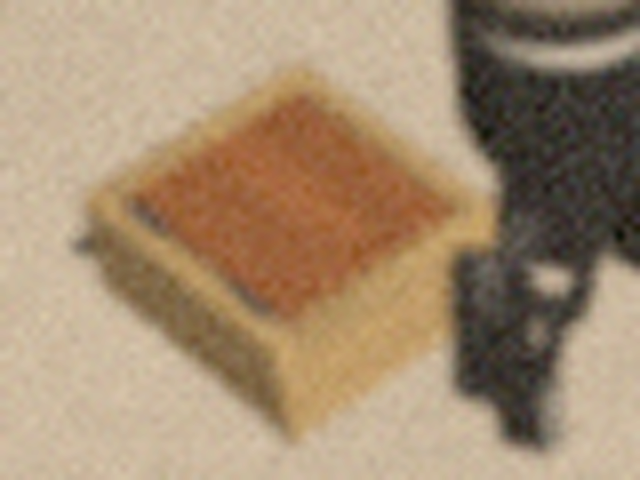

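View pics/side0b.png

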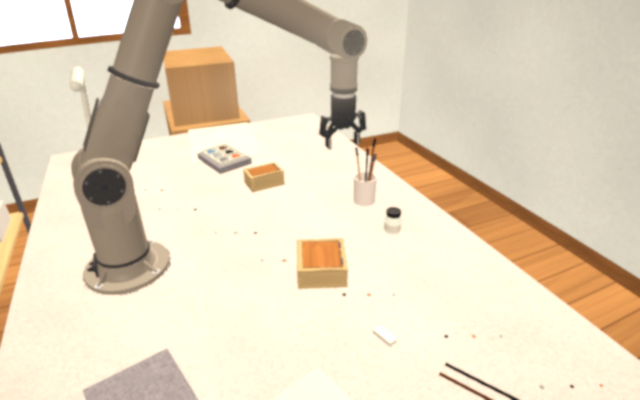

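The crop shows the wide box: rim corners near (300,70), (490,215), (290,345), (90,200), with dark hinges along the lower-left edge. The side view agrees that it is the nearer, wider one, clear of the jar and eraser. Next I fit its pose.

```bash
cat > fit.py <<'E'
from h import *
from scipy.optimize import least_squares
def corners(p,hx,hy,z):
    c,s=np.cos(p[2]),np.sin(p[2]);L=np.array([(-hx,hy),(-hx,-hy),(hx,-hy),(hx,hy)])
    return np.c_[L@np.array([[c,s],[-s,c]])+p[:2],np.full(4,z)]
E
python3 - <<'E'
from fit import *
# order: free/+y, free/-y, hinge/-y, hinge/+y ; try: right? list cyclic
crop=np.array([(490,215),(300,70),(90,200),(290,345)])/8+[225,135]
hat=np.array([(455,210),(300,95),(135,200),(275,315)])/8+[225,135]
print(back("scene",crop,.06).round(3),back("scene",hat,.06).round(3))
f=lambda p:np.r_[(proj("scene",corners(p,.065,.07,.06))-crop).ravel(),(proj("scene",corners(p,.05,.056,.06))-hat).ravel()]
r=least_squares(f,[.465,-.255,-.5]);p=r.x;print(p,r.fun.round(1))
print("press",p[:2]-.035*np.array([np.cos(p[2]),np.sin(p[2])]))
print(proj("side",corners(p,.065,.07,.06)).round(0))
E
```

```text
[[ 0.464 -0.153  0.06 ]
 [ 0.413 -0.277  0.06 ]
 [ 0.527 -0.323  0.06 ]
 [ 0.57  -0.197  0.06 ]] [[ 0.467 -0.168  0.06 ]
 [ 0.428 -0.269  0.06 ]
 [ 0.519 -0.304  0.06 ]
 [ 0.557 -0.212  0.06 ]]
[ 0.49284032 -0.23810961 -0.38126948] [ 1.6 -0.7  0.4 -1.2 -1.  -0.4 -1.2  1.7  0.3  0.  -0.3 -0.7 -1.  -0.5
  1.4  1.2]
press [ 0.46035356 -0.22508614]
[[296. 238.]
 [296. 270.]
 [347. 268.]
 [342. 237.]]
```

```bash
python3 - <<'E'
from h import *
s=state();M=R.from_quat(s["tool_rot"],scalar_first=True).as_matrix();print(M.round(3))
print((M.T@(np.array([.46,-.225,.19])-s["position"])*1000).round(1))
E
```

```text
[[-0.    -0.001  1.   ]
 [-1.    -0.    -0.   ]
 [ 0.    -1.    -0.001]]
[ 224.9   40.9 -214.5]
```

```bash
python3 -m inch '20 0 -19 0;45 0 -43 0;70 0 -67 0;95 0 -91 0;120 0 -115 0;145 0 -139 0;170 0 -163 0;195 0 -187 0;215 0 -205 0;225 0 -215 0;225 0 -215 0;225 0 -215 0' -1 20
python3 - <<'E'
from h import *
import pickle
s=state();im=get_image("wrist")[:,:,::-1];pickle.dump(s,open("s1.pkl","wb"))
cv2.imwrite("pics/wrist1.png",cv2.convertScaleAbs(im,alpha=1.6))
print(s["position"],s["gripper_width"],s["clock"]);print(proj("wrist",[.46,-.225,.06],s))
E
```

```text
clock: 1.15
position: [0.4597, -0.2253, 0.2314]
tool_rot: [-0.5, 0.499, -0.5, 0.5]
wrist_force: [0.9, 0.3, -0.6]
gripper_width: 0.0
[ 0.45974093 -0.22525078  0.23135272] 2.5106487425353107e-05 1.15
[[318.15662079 177.69902173]]
```

View pics/wrist1.png

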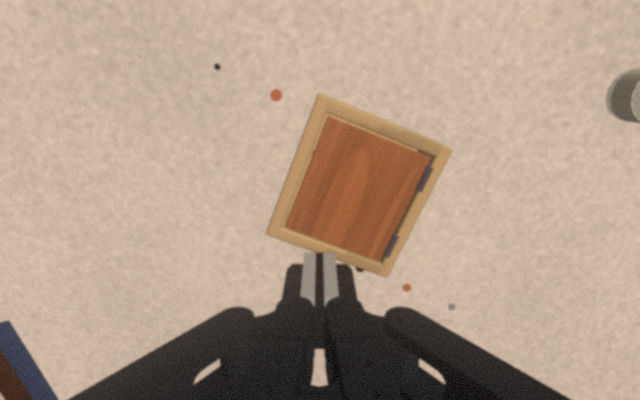

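The wrist view shows the wide box clearly: rim corners (319,94), (266,235), (385,277), (451,152), with the hinges on the right side.

```bash
python3 - <<'E'
from fit import *
import pickle
s=pickle.load(open("s1.pkl","rb"))
rim=np.array([(319,94),(266,235),(385,277),(451,152)]);hat=np.array([(328,117),(286,229),(383,262),(432,157)])
f=lambda p:np.r_[(proj("wrist",corners(p,.065,.07,.06),s)-rim).ravel(),(proj("wrist",corners(p,.05,.056,.06),s)-hat).ravel()]
r=least_squares(f,[.49,-.24,-.4]);p=r.x;print(p,r.fun.round(1))
w=np.r_[p[:2]-.035*np.array([np.cos(p[2]),np.sin(p[2])]),.075];print("press",w)
M=R.from_quat(s["tool_rot"],scalar_first=True).as_matrix();print((M.T@(w-s["position"])*1000).round(1))
E
```

```text
[ 0.49486161 -0.24097444 -0.37541466] [-1.1  0.1 -1.   0.7  3.   2.1  3.2 -2.3  0.2 -0.6 -1.4 -0.6 -2.9  0.6
 -0.1  1.1]
press [ 0.46229916 -0.2281414   0.075     ]
[  2.9 156.4   2.5]
```

The two fits agree to within 3 mm. I'll align the tool with the box (+0.375 turn) and aim about 19 mm in from the free edge, so the fingertips stay off the rim.

```bash
python3 -m inch '1 15 1 0.1;2 35 3 0.2;3 60 5 0.3;5 85 7 0.375;5 105 7 0.375;5 122 7 0.375;5 135 7 0.375;5 145 7 0.375;5 151 7 0.375;5 151 7 0.375;5 151 7 0.375'
python3 - <<'E'
from h import *
s=state();im=get_image("wrist")[:,:,::-1];im2=get_image("side")[130:,:,::-1]
print(s["position"],s["wrist_force"])
a=cv2.resize(im[100:300,160:480],(640,400));b=cv2.resize(im2[60:160,260:420],(320,200),interpolation=2)
a[:200,:320]=b
cv2.imwrite("pics/w2.png",cv2.convertScaleAbs(a,alpha=1.5))
E
```

```text
clock: 2.12
position: [0.4676, -0.2297, 0.0805]
tool_rot: [-0.398, 0.398, -0.584, 0.584]
wrist_force: [0.7, 0.8, 1.0]
gripper_width: 0.0002
[ 0.46759387 -0.22965237  0.08045352] [0.72908195 0.77389344 0.99103841]
```

View pics/w2.png

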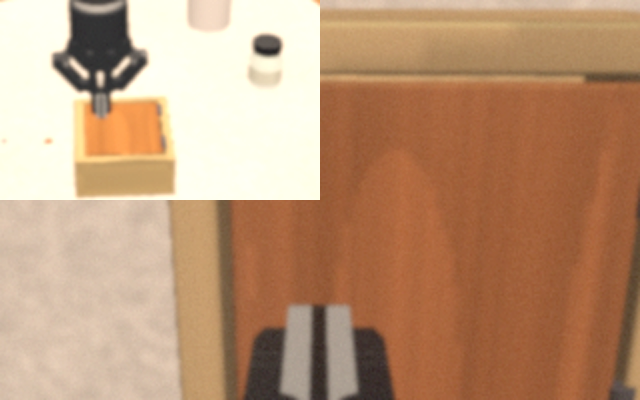

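The fingertips sit centred over the hatch, aligned with it and inside the left rim. Now I press in small steps.

```bash
python3 -m inch '0 8 0 0;0 14 0 0;0 17 0 0;0 18 0 0;0 19 0 0;0 20 0 0;0 20 0 0'; python3 -m inch '0 1 0 0;0 2 0 0;0 2 0 0;0 2 0 0'
```

```text
clock: 2.8
position: [0.467, -0.23, 0.0603]
tool_rot: [-0.398, 0.398, -0.584, 0.584]
wrist_force: [0.8, 0.4, -0.3]
gripper_width: 0.0001
clock: 3.13
position: [0.467, -0.23, 0.0583]
tool_rot: [-0.398, 0.398, -0.584, 0.584]
wrist_force: [0.4, -0.2, 0.7]
gripper_width: -0.0001
```

```bash
python3 -m inch '0 1 0 0;0 2 0 0;0 2 0 0;0 2 0 0';python3 -m inch '0 0.5 0 0;0 1 0 0;0 1 0 0;0 1 0 0'
```

```text
clock: 3.47
position: [0.467, -0.23, 0.0562]
tool_rot: [-0.398, 0.398, -0.584, 0.584]
wrist_force: [0.2, -0.6, 0.4]
gripper_width: 0.0001
clock: 3.8
position: [0.4671, -0.2301, 0.0553]
tool_rot: [-0.398, 0.398, -0.584, 0.585]
wrist_force: [-0.1, -0.4, 0.7]
gripper_width: -0.0002
```

```bash
python3 -m inch '0 0.5 0 0;0 1 0 0;0 1 0 0;0 1 0 0';python3 -m inch '0 0.5 0 0;0 1 0 0;0 1 0 0;0 1 0 0'
python3 - <<'E'
from h import *
w=[]
for i in range(6): im=get_image("side");w.append(state()["wrist_force"])
print(np.mean(w,0))
cv2.imwrite("pics/s3.png",cv2.convertScaleAbs(cv2.resize(im[220:300,270:370,::-1],(800,640)[:2],interpolation=2)[:600],alpha=1.5))
E
```

```text
clock: 4.13
position: [0.4671, -0.2301, 0.0545]
tool_rot: [-0.398, 0.398, -0.584, 0.585]
wrist_force: [-1.1, 1.1, 4.2]
gripper_width: -0.0001
clock: 4.47
position: [0.4672, -0.2301, 0.0538]
tool_rot: [-0.398, 0.398, -0.584, 0.585]
wrist_force: [-2.4, 1.1, 9.0]
gripper_width: 0.0001
[-2.03285085  0.61598788  9.10767534]
```

View pics/s3.png

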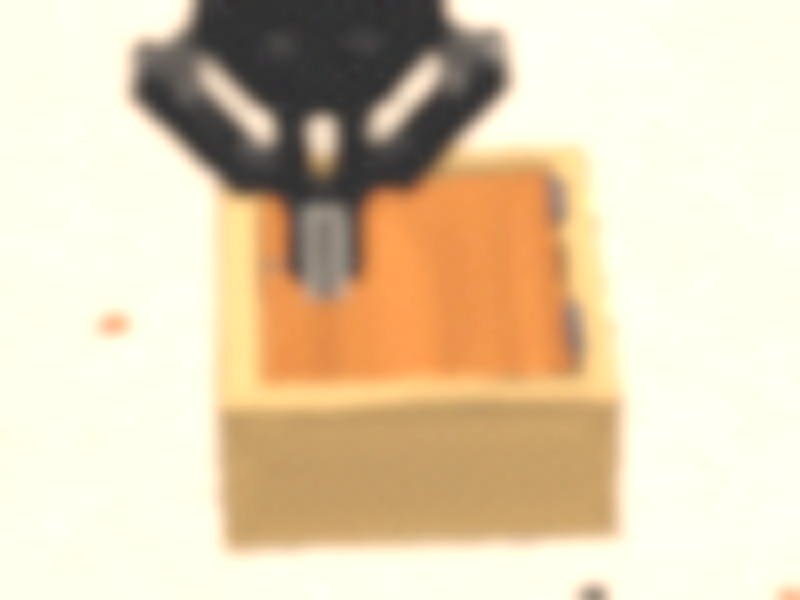

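The side view shows the tips on the hatch. The force rose steeply to 9 N about 6 mm deep, so the hatch is at its stop and past the latch point. Withdrawing up and away.

```bash
python3 -m inch '0 -12 -4 0;0 -35 -12 0;0 -65 -22 0;0 -95 -32 0;0 -125 -40 0;0 -155 -40 0;0 -180 -40 0;0 -195 -40 0;0 -200 -40 0;0 -200 -40 0;0 -200 -40 0;0 -200 -40 0'
for i in 1 2 3; do python3 -m inch '0 0 0 0;0 0 0 0;0 0 0 0;0 0 0 0;0 0 0 0;0 0 0 0;0 0 0 0;0 0 0 0;0 0 0 0;0 0 0 0;0 0 0 0;0 0 0 0'|head -2;done
python3 - <<'E'
from h import *
im=get_image("side")
cv2.imwrite("pics/s4.png",cv2.convertScaleAbs(cv2.resize(im[100:350,220:540,::-1],(768,600),interpolation=2),alpha=1.5))
E
```

```text
clock: 5.77
position: [0.4289, -0.2149, 0.2517]
tool_rot: [0.397, -0.399, 0.585, -0.584]
wrist_force: [0.7, -0.0, 0.4]
gripper_width: 0.0
clock: 6.77
position: [0.4298, -0.2153, 0.2533]
clock: 7.77
position: [0.4298, -0.2153, 0.2533]
clock: 8.77
position: [0.4298, -0.2153, 0.2533]
```

View pics/s4.png

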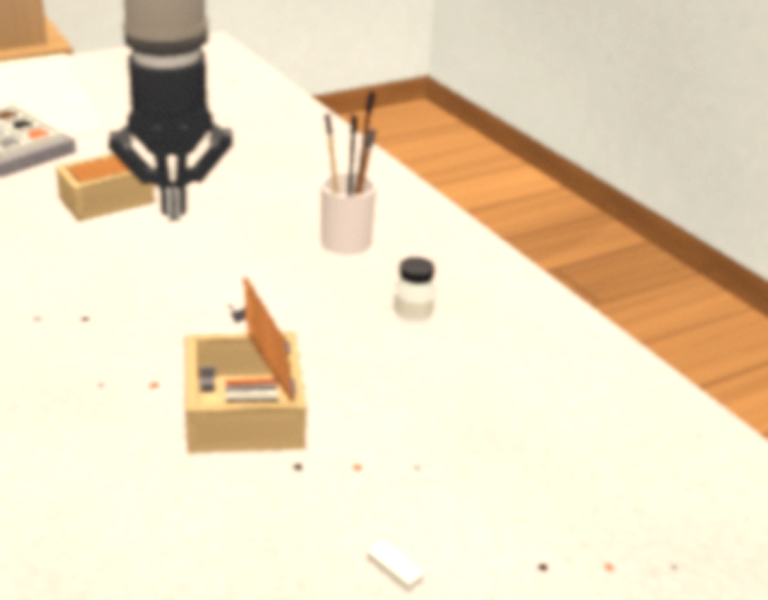

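The hatch stands open, with its upper edge at crop (245,280)–(290,390), and the gripper is well clear. I'll wait, then check that it is at rest and at the full angle.

```bash
cat > chk.py <<'E'
from fit import *
p=[.494,-.240,-.377]
a=np.array(p[:2]);u=np.array([np.cos(p[2]),np.sin(p[2])]);v=np.array([-u[1],u[0]])
for th in(.8,.95,1.1):
    P=[np.r_[a+u*(.05-.1*np.cos(th)-.003*np.sin(th)*-1*0)+v*y,.057+.1*np.sin(th)] for y in(.056,-.056)]
    q=proj("side",P);print(th,((q-[220,100])*2.4).round(0).tolist())
E
python3 chk.py
python3 - <<'E'
from h import *
cv2.imwrite("pics/a.png",get_image("side"))
E
python3 -m inch '0 0 0 0;0 0 0 0;0 0 0 0;0 0 0 0;0 0 0 0;0 0 0 0;0 0 0 0;0 0 0 0;0 0 0 0;0 0 0 0;0 0 0 0;0 0 0 0'
python3 - <<'E'
from h import *
b=get_image("side");a=cv2.imread("pics/a.png")
d=cv2.absdiff(cv2.GaussianBlur(a,(5,5),0),cv2.GaussianBlur(b,(5,5),0));print(d.max(),d[200:300,280:370].max())
s0=cv2.imread("pics/side0.png")[:,:,::-1]
print("bystander change vs start",cv2.GaussianBlur(cv2.absdiff(s0,b),(5,5),0)[130:240,350:410].max(),cv2.GaussianBlur(cv2.absdiff(s0,b),(5,5),0)[310:350,360:410].max())
E
```

```text
0.8 [[222.0, 288.0], [225.0, 347.0]]
0.95 [[232.0, 280.0], [236.0, 339.0]]
1.1 [[243.0, 274.0], [248.0, 332.0]]
clock: 9.87
position: [0.4298, -0.2153, 0.2533]
tool_rot: [-0.398, 0.398, -0.584, 0.584]
wrist_force: [-0.9, 0.9, -0.2]
gripper_width: -0.0001
2 1
bystander change vs start 124 1
```

```bash
python3 -c "
from station import *
print(finish_job())"
```

```text
the job is handed in; nothing more can be done
None
```

I opened the wider box's hatch and handed the job in. I pressed once with the closed fingertips, about 19 mm in from the free edge, until it hit its stop (about 6 mm deep, 9 N). Then I drew the fingers up and back, and the hatch popped up by itself.

**Hatch:** In the last side view, its upper free corner matches the projection for 1.1 rad. Two pictures about 1 s apart differ only by noise, so it was at rest. The gripper was clear at 0.25 m, with wrist force at noise level.

**Other things:**
- The narrower box's hatch looked shut, though the gripper partly hid it in the last picture.
- The eraser's part of the side view was unchanged from the start.
- The automatic comparison around the mug and jar showed a large change. I think this is the gripper, which stood in that part of the first picture. I compared only the mug's position by eye, and it had not moved. I did not compare the jar's position or the palette's, but the arm never went near either.

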